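# Clamp the brass noodle die for cleaning

## Robot

A 6-joint arm with a two-finger parallel gripper is mounted at the origin on the work surface. World frame = base frame: x ahead of the robot, y to its left, z up, the work surface at z = 0. Lengths are in mm, angles in rad, forces in N, time in s.
With the tool pointing down it reaches from about 275 to 825 mm from the base axis. Payload 4.9 kg.
Tool frame: the origin (TCP) lies on the centre line of the jaws, within the pads' length; the fingertips stand 25 mm ahead of it and the grasp point (between the pads) lies 6 mm ahead of it (bot.finger_overhang is the distance from the TCP to the fingertips, in mm); x points along the fingers, y is the direction in which the jaws open and shut, and the axes are right-handed (so a half turn about x gives the same grasp; the last joint's range is limited). The gripper opens to 85 mm and grips with 20 to 120 N. Pads are 22 mm wide; open, the fingers measure 114 mm over their backs; the gripper's body (76 mm by 85 mm) begins 54 mm behind the grasp point. The pads swing forward as they close: fully open they stand 13 mm farther back than shut.
Start: joints at [-1.328, 0.326, -0.193, 1.052, 0, 1.437], TCP at [202.384, -511.429, 220.881] pointing down, gripper open.
Joint ranges: [-2.65, 2.65], [-0.97, 1.79], [-1.3, 1.35], [-1.93, 2.1], [-1.47, 1.37], [-3.14, 3.14]. Speed limits (rad/s): [2.57, 2.57, 3.14, 3.14, 3.14, 3.14].

## Interface

Orientations are given as [roll, pitch, yaw] about the fixed x, y, z axes, in that order (R = Rz(yaw) Ry(pitch) Rx(roll)).
In Python, from cell import bot gives the robot as it stands.
- The arm moves only by the tool step_arm, never from a script. Its argument "moves" is a list of rows, each a list of 3 entries, a list of its own where there are three numbers: the turn, a rotation vector about the tool's x, y, z in degrees, then the shift along the tool's x, y, z in cm, then the opening, from 0 (shut) to 1 (fully open). A call has exactly 10 rows; each row shifts and turns the commanded pose from where the row before left it, along the tool's axes as they then stand; what a row does not reach is not made up. A row lasts 1/12 s, in which the tool goes at most 41.7 mm and 7.16 degrees, less where a joint would pass 70% of its speed; a pose out of reach is approached as far as the arm can. A call with a gripper value outside its range is refused whole. The fingers move at their own pace and stop on an object; "grip_force" is the grip in N (left out, the last holds). Time passes only in rows, so rows that do not move let the fingers close, or fill a call up. It gives the time, the measured TCP pose, the force and the opening at its end, in the units of the state.
- bot.observe(): the state, without advancing time (a new reading comes with each control period).
- bot.camera(name): name is "side" or "top" or "wrist"; returns a dict with "pixels" (384x512x3 uint8, red, green, blue), "mtx" (3x3 intrinsics, pixels), "view" (4x4, takes a point from world to camera coordinates). Camera axes: x right, y up, looking along -z (the intrinsics and any distortion apply to the point x, -y, -z); pixel columns grow to the right and rows downward; lengths in mm; the calibration is good to about 2 mm. A picture is of the moment at which its call begins. There is no depth.
- bot.close_job(): hands the job in, once; it reports no verdict.
Trained networks look in a picture, given as the dict that the camera call returned (one of the last four; its "shot" number tells which), for a name from the list of things; names that differ only in an ending like _2 or _b are one class to them, and where a whole thing is asked for, a point or a joint stands for the part that bears it (a point fixed in the world has none). Each returns a list of dicts, best first, with "p" (0 to 1); they miss things now and then, are a little off and sometimes report something else, mostly with a low value. They report only what shows in the picture. A call takes as long as a camera call. They do not tell look-alikes from the thing itself.
- bot.recognise(picture, label): "at" ([row, column] as shares, 0 to 1, of the picture: columns of its width, rows of its height, amid what is visible of it).
The state is a dict: "clock": time; "joints": joint angles; "joint_vel": joint speeds; "joint_torque": joint torques, N m; "eef_pos": TCP position; "orientation": TCP orientation; "ft_force": force on the tool from outside, world axes, zero at the start; "wrist_torque": the same for the moment, N m; "width": opening from 0.0 (shut) to 1.0 (fully open).
Only numpy, scipy, OpenCV 4.12 (cv2) and the standard library are available. Lean on these libraries where they do the work, as an engineer would, in place of code of your own. Each camera call takes 0.05 s, during which the arm holds its last target. There are 200 camera calls.

## Task

Stand the brass noodle die upright on the round rubber seat between the open jaws of the green bench clamp, let go of it, then squeeze the clamp's two orange handles together until the resistance gives and the clamp snaps shut and holds the die. Leave the white plastic die standing where it is.

Things in the scene. Friction and masses are not known exactly. Their poses are not given: they have to be found in the camera images.
- brass_die_center (a point): Centre of the loose, upright brass extruder die, 0.4 kg, 62 mm tall; this point is on its axis, half-way up, own z up. Round: foot 40 mm in diameter up to 24 mm (bottom edge bevelled 5 mm), then a neck 30 mm in diameter from 27 mm to the top. Take the neck about 17 mm above this point, so that the fingers stay above the clamp's jaws.
- white_die_center (a point): Bystander to leave alone: a white plastic die, same shape and size, 0.09 kg; this point is on its axis, half-way up, own z up.
- clamp: Green bolted-down clamp. Origin on the bench under the seat's centre, z up. Seat: black rubber disc 46 mm across, top at z = 12 mm (a seated die's centre: z = 43). Steel arms and black V jaws beside it (|y|) reach z = 32, leave 8 mm round a die's foot when open and centre it on closing. Hinge pins at x = 70, z to 37. Two orange handles at x = -45 to -120, z = 18 to 50, either side of the x axis.
- left_arm (a joint): Arm angle (rad), 0 open, growing as handles close; arms are geared, mirror-wise. Squeeze both handles along the clamp's y at x = -85, z = 38 mm: 63 mm over their outsides open, 20 shut. They lift a steel tumbler behind (x = 150, to z = 100) over its top: up to 9 N per handle, peak near 0.04; past 0.09 it gives and pulls shut by itself. Rests at about 0.145 on the seated die, 0.154 empty.
There are look-alikes about, which are no part of the job. There is more than one size of the part that bears brass_die_center; the job needs the largest.

How it is judged:
By the outcome, as a careful person would: the job done as asked, in the order asked, and still so for the second after the job is handed in, with the robot touching nothing.
It also fails if it takes over 58 s, if anything falls off the work surface, if the arm or the gripper's body presses on something with over 40 N, if the wrist force passes 120 N, or if a joint passes its speed limit or range.

## Working session

There is one attempt and no reset: what is moved stays moved. The work goes in short steps, Python scripts to look and compute and a tool call to move; the robot and the scene stay as the last step left them, time stands still between calls to the robot, and variables do not carry over. Pictures are saved under pics/ and viewed, about 8 in all and at most 12, crops included, and the job is handed in when it is done.

Besides the shell and the picture viewer there is one more tool, called by a JSON object that holds its "api" and its "payload", one argument or row to a line. step_arm: Moves the arm, as the interface text tells. Its arguments: {"type":"object","properties":{"moves":{"type":"array"},"grip_force":{"type":"number"}},"required":["moves"]}

```bash
mkdir -p pics; cat > h.py <<'E'
import numpy as np, cv2
from cell import bot
def P(c):
    # ray dir & centre
    V=np.array(c["view"],float); K=np.array(c["mtx"],float); return V,K
def ray(c,u,v):
    V,K=P(c); d=np.linalg.inv(K)@np.array([u,v,1.]); d=np.array([d[0],-d[1],-d[2]])
    R=V[:3,:3]; return -R.T@V[:3,3], R.T@d
def onz(c,u,v,z):
    o,d=ray(c,u,v); return o+d*(z-o[2])/d[2]
def proj(c,p):
    V,K=P(c); q=V[:3,:3]@np.array(p,float)+V[:3,3]; q=K@np.array([q[0],-q[1],-q[2]]); return q[:2]/q[2]
def tri(obs):
    A=np.zeros((3,3));b=np.zeros(3)
    for c,u,v in obs:
        o,d=ray(c,u,v); d=d/np.linalg.norm(d); M=np.eye(3)-np.outer(d,d); A+=M;b+=M@o
    return np.linalg.solve(A,b)
def rec(c,l):
    return [(round(float(r["p"]),2),round(r["at"][1]*512),round(r["at"][0]*384)) for r in bot.recognise(c,l)]
def save(c,n): cv2.imwrite(n,np.ascontiguousarray(c["pixels"][:,:,::-1]))
E
python3 - <<'E'
from h import *
np.set_printoptions(precision=1,suppress=True)
ims=[]
for n in("top","side"):
    c=bot.camera(n); print(n,[k for k in c], c["mtx"].tolist() if hasattr(c["mtx"],'tolist') else c["mtx"], ray(c,256,192))
    ims.append(c["pixels"])
    for l,z in(("brass_die_center",31),("white_die_center",31),("clamp",25),("left_arm",30)):
        print(l,[(r,onz(c,r[1],r[2],z)) for r in rec(c,l)[:5]])
    save(c,f"pics/{n}0.png")
print(bot.observe())
E
```

```text
top ['pixels', 'mtx', 'view', 'shot'] [[401.7595444519317, 0.0, 258.8104420422274], [0.0, 401.7595444519317, 188.7052205940332], [0.0, 0.0, 1.0]] (array([476.6, -95.5, 891.5]), array([ 0.1,  0. , -1. ]))
brass_die_center [((0.83, 307, 214), array([ 495.6, -172.4,   31. ])), ((0.53, 360, 173), array([ 580.7, -288.3,   31. ])), ((0.51, 311, 248), array([ 423.7, -178.5,   31. ])), ((0.5, 305, 177), array([ 575. , -170.7,   31. ]))]
white_die_center [((0.65, 355, 171), array([ 585.3, -277.9,   31. ])), ((0.25, 233, 164), array([607.4, -16.1,  31. ]))]
clamp [((0.68, 232, 165), array([606.1, -13.3,  25. ]))]
left_arm [((0.91, 213, 192), array([547.6,  28.3,  30. ]))]
side ['pixels', 'mtx', 'view', 'shot'] [[416.8188692145109, 0.0, 259.99064447859354], [0.0, 416.8188692145109, 190.05203083054283], [0.0, 0.0, 1.0]] (array([ 420.7, -540.6,  543.9]), array([ 0.2,  0.7, -0.7]))
brass_die_center [((0.75, 190, 271), array([ 416.4, -188.7,   31. ])), ((0.62, 236, 255), array([ 487. , -179.5,   31. ])), ((0.57, 285, 242), array([ 565. , -176.5,   31. ]))]
white_die_center [((0.66, 326, 301), array([ 587.3, -287.2,   31. ]))]
clamp [((0.75, 268, 178), array([582.3, -28.2,  25. ]))]
left_arm [((0.78, 223, 164), array([511.9,  24.8,  30. ]))]
{'clock': 0.5, 'joints': array([-1.3,  0.3, -0.2,  1.1,  0. ,  1.4]), 'joint_vel': array([-0., -0.,  0.,  0.,  0.,  0.]), 'joint_torque': array([ -0. , -44.3,  26.3,   0. ,  -0. ,   0. ]), 'eef_pos': array([ 202.4, -511.4,  220.9]), 'orientation': array([3. , 1.6, 0.3]), 'ft_force': array([0.8, 0.2, 0.2]), 'wrist_torque': array([ 0., -0.,  0.]), 'width': 1.0014491922634732}
```

View pics/top0.png

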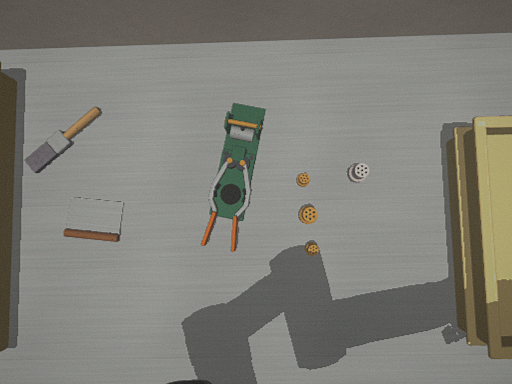

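View pics/side0.png

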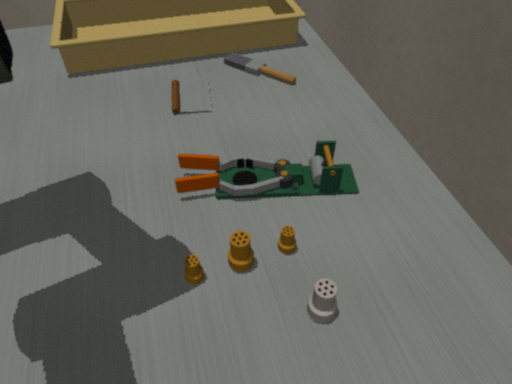

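The middle brass die (top ≈ (308,214), side ≈ (240,250)) is the largest. The white die is at top (359,172). The clamp's seat is at top (231,194), side (245,179), with the handles toward the robot. Next I'll enlarge the crops to measure.

```bash
python3 - <<'E'
from h import *
np.set_printoptions(precision=1,suppress=True)
t=cv2.imread("pics/top0.png"); s=cv2.imread("pics/side0.png")
a=cv2.resize(t[95:255,190:330],None,fx=3,fy=3,interpolation=cv2.INTER_CUBIC)
b=cv2.resize(s[135:275,165:305],None,fx=2.7,fy=2.7,interpolation=cv2.INTER_CUBIC)
W=np.zeros((480,800,3),np.uint8); W[:480,:420]=a[:480,:420]; W[:378,422:800]=b[:378,:378]
cv2.imwrite("pics/crop1.png",W)
ct=bot.camera("top"); cs=bot.camera("side")
g=cv2.cvtColor(t,cv2.COLOR_BGR2HSV)
for nm,im in(("top",t),("side",s)):
    h=cv2.cvtColor(im,cv2.COLOR_BGR2HSV)
    m=((h[...,0]<26)&(h[...,1]>150)&(h[...,2]>60)).astype(np.uint8)
    n,l,st,ce=cv2.connectedComponentsWithStats(m)
    print(nm,"orange",[(st[i].tolist(),ce[i].round(1).tolist()) for i in range(1,n) if 15<st[i,4]<1500])
    m=(h[...,2]<45).astype(np.uint8)
    n,l,st,ce=cv2.connectedComponentsWithStats(m)
    print(nm,"dark",[(st[i].tolist(),ce[i].round(1).tolist()) for i in range(1,n) if 60<st[i,4]<1500])
E
```

```text
top orange [([228, 119, 29, 9, 103], [241.8, 123.0]), ([227, 158, 5, 5, 18], [229.3, 159.9]), ([240, 160, 5, 5, 18], [241.9, 162.3]), ([304, 174, 5, 8, 17], [306.6, 177.6]), ([299, 207, 18, 17, 124], [308.3, 215.1]), ([201, 212, 15, 33, 118], [208.4, 227.8]), ([231, 216, 6, 36, 122], [233.8, 232.6]), ([308, 245, 10, 7, 34], [313.0, 248.1])]
top dark []
side orange [([261, 68, 14, 8, 29], [267.7, 71.6]), ([172, 81, 7, 31, 167], [175.2, 95.8]), ([323, 145, 11, 21, 125], [327.7, 155.0]), ([178, 154, 41, 17, 544], [198.6, 161.3]), ([280, 160, 6, 6, 29], [282.2, 162.6]), ([281, 171, 7, 6, 32], [283.8, 173.4]), ([330, 170, 6, 5, 22], [332.3, 172.2]), ([175, 173, 44, 19, 620], [197.3, 182.2]), ([279, 226, 16, 28, 359], [286.9, 239.9]), ([228, 231, 26, 41, 799], [240.3, 251.7]), ([185, 255, 19, 29, 415], [193.0, 269.8])]
side dark [([0, 21, 12, 62, 554], [4.7, 56.8]), ([316, 144, 11, 22, 101], [320.9, 152.4]), ([246, 159, 8, 10, 61], [249.2, 163.7]), ([314, 169, 29, 25, 436], [329.9, 181.8]), ([233, 171, 24, 14, 279], [244.1, 177.8]), ([279, 175, 25, 14, 188], [291.3, 181.6]), ([230, 194, 65, 4, 111], [259.0, 195.5])]
```

View pics/crop1.png

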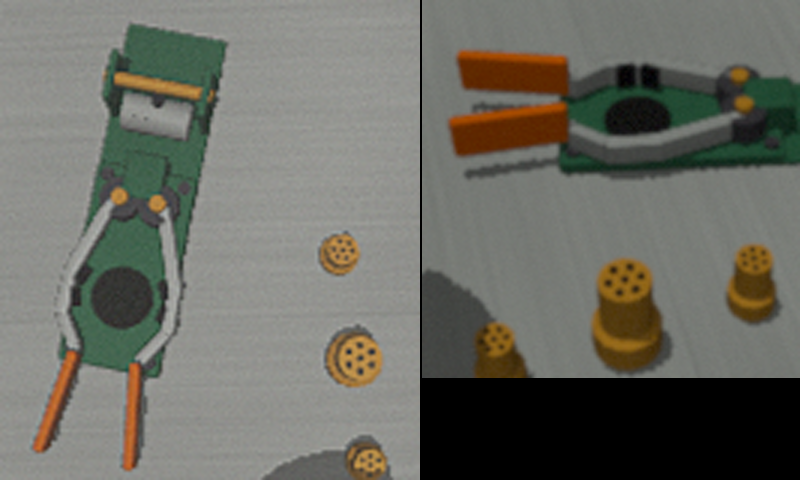

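```bash
python3 - <<'E'
from h import *
np.set_printoptions(precision=1,suppress=True)
ct=bot.camera("top"); cs=bot.camera("side")
for n,z,a,b in(("die top",62,(309,214.3),(240.2,238.7)),("seat",12,(230.5,194),(245,178.7)),("pinL",37,(229.6,160.3),(282.2,162.6)),("pinR",37,(242.1,162.4),(283.8,173.4)),
 ("hL",50,(208.4,227.8),(198,154.5)),("hR",50,(233.8,232.6),(197,176))):
    print(n,onz(ct,*a,z),onz(cs,*b,z),tri([(ct,*a),(cs,*b)]))
print(onz(ct,362,169,62),rec(cs,"white_die_center"))
for n,p in (("c",cs),): pass
E
```

```text
die top [ 494.2 -173.7   62. ] [ 495.6 -175.1   62. ] [ 495.  -173.9   60.6]
seat [543.8  -7.7  12. ] [545.2  -5.7  12. ] [544.1  -8.1  14.4]
pinL [614.7  -9.4  37. ] [614.9  -8.6  37. ] [614.5  -9.5  37.9]
pinR [609.4 -36.3  37. ] [608.8 -36.5  37. ] [609.2 -36.2  36.7]
hL [471.  36.  50.] [470.3  40.1  50. ] [470.5  35.4  53.9]
hR [459.9 -17.1  50. ] [458.9 -15.   50. ] [459.4 -17.3  52. ]
[ 585.1 -285.9   62. ] [(0.59, 222, 163), (0.48, 236, 255)]
```

```bash
cat >> h.py <<'E'
from scipy.spatial.transform import Rotation as Ro
YAW=np.radians(-12.2); SEAT=np.array([544.2,-7.2])
def want():
    y=np.array([-np.sin(YAW),np.cos(YAW),0]); x=np.array([0,0,-1.])
    return x,y
def plan(tx,ty,tz):
    o=bot.observe(); R=Ro.from_euler("xyz",o["orientation"]).as_matrix()
    x,y=want(); 
    best=None
    for s in(1,-1):
        T=np.c_[x,s*y,np.cross(x,s*y)]; rv=np.degrees(Ro.from_matrix(R.T@T).as_rotvec())
        if best is None or np.linalg.norm(rv)<np.linalg.norm(best[0]): best=(rv,T)
    rv,T=best; d=np.array([tx,ty,tz])-o["eef_pos"]
    print("clock",round(o["clock"],2),"pos",o["eef_pos"],"j",np.round(o["joints"],2),"F",o["ft_force"],"w",round(float(o["width"]),3))
    print("turn",rv,"shift cm after turn",T.T@d/10,"now",R.T@d/10)
np.set_printoptions(precision=2,suppress=True)
E
python3 -c "
from h import *
plan(495,-174,130)"
```

```text
clock 0.75 pos [ 202.39 -511.42  220.89] j [-1.33  0.33 -0.19  1.05 -0.    1.44] F [1.04 0.07 0.48] w 0.998
turn [33.79  0.    0.  ] shift cm after turn [  9.09 -39.16 -21.47] now [  9.09 -20.61 -39.62]
```

{"api": "step_arm", "payload": {
  "moves": [
    [[6.76,0,0],[0,0,0],1],
    [[6.76,0,0],[0,0,0],1],
    [[6.76,0,0],[0,0,0],1],
    [[6.76,0,0],[0,0,0],1],
    [[6.75,0,0],[0,0,0],1],
    [[0,0,0],[0,-3,-1.6],1],
    [[0,0,0],[0,-3,-1.6],1],
    [[0,0,0],[0,-3,-1.6],1],
    [[0,0,0],[0,-3,-1.6],1],
    [[0,0,0],[0,-3,-1.6],1]
  ]
}}

```text
clock: 1.58
eef_pos: [313.0, -380.5, 221.0]
orientation: [2.583, 1.57, -0.772]
ft_force: [-1.1, -1.4, 1.0]
width: 0.999
```

```bash
python3 -c "
from h import *
plan(495,-174,150)"
```

```text
clock 1.58 pos [ 313.01 -380.53  220.99] j [-1.03  0.22 -0.34  1.01  0.    2.32] F [-1.08 -1.38  1.05] w 0.999
turn [-0.04 -0.02 -0.01] shift cm after turn [  7.1  -24.03 -13.42] now [  7.1  -24.04 -13.41]
```

{"api": "step_arm", "payload": {
  "moves": [
    [[-7,0,0],[0,0,0],1],
    [[-7,0,0],[0,0,0],1],
    [[-7,0,0],[0,0,0],1],
    [[-7,0,0],[0,0,0],1],
    [[-7,0,0],[0,0,0],1],
    [[-7,0,0],[0,0,0],1],
    [[-7,0,0],[0,0,0],1],
    [[-7,0,0],[0,0,0],1],
    [[-7,0,0],[0,0,0],1],
    [[-7,0,0],[0,0,0],1]
  ]
}}

```text
clock: 2.42
eef_pos: [312.3, -381.7, 220.9]
orientation: [1.107, 1.571, -1.02]
ft_force: [0.4, -1.2, 0.1]
width: 0.998
```

{"api": "step_arm", "payload": {
  "moves": [
    [[-7,0,0],[0,0,0],1],
    [[-7,0,0],[0,0,0],1],
    [[-7,0,0],[0,0,0],1],
    [[-7,0,0],[0,0,0],1],
    [[-7,0,0],[0,0,0],1],
    [[-7,0,0],[0,0,0],1],
    [[-7,0,0],[0,0,0],1],
    [[-7,0,0],[0,0,0],1],
    [[-7,0,0],[0,0,0],1],
    [[-7,0,0],[0,0,0],1]
  ]
}}

```text
clock: 3.25
eef_pos: [312.3, -381.8, 221.0]
orientation: [-0.203, 1.571, -1.109]
ft_force: [0.1, 0.2, 1.0]
width: 1.0
```

{"api": "step_arm", "payload": {
  "moves": [
    [[-7,0,0],[0,0,0],1],
    [[-7,0,0],[0,0,0],1],
    [[-7,0,0],[0,0,0],1],
    [[-7,0,0],[0,0,0],1],
    [[-7,0,0],[0,0,0],1],
    [[-5,0,0],[0,0,0],1],
    [[0,0,0],[0,3,1.6],1],
    [[0,0,0],[0,3,1.6],1],
    [[0,0,0],[0,3,1.6],1],
    [[0,0,0],[0,3,1.6],1]
  ]
}}

```text
clock: 4.08
eef_pos: [400.9, -277.0, 221.0]
orientation: [-0.469, 1.57, -0.683]
ft_force: [0.4, -0.2, -0.4]
width: 0.998
```

```bash
python3 -c "
from h import *
plan(495,-174,150)"
```

```text
clock 4.08 pos [ 400.85 -277.02  221.02] j [-0.76  0.21 -0.35  1.01  0.   -0.54] F [ 0.35 -0.24 -0.44] w 0.998
turn [-0.07  0.02  0.01] shift cm after turn [ 7.1  12.06  7.02] now [ 7.1  12.07  7.01]
```

{"api": "step_arm", "payload": {
  "moves": [
    [[0,0,0],[1,3,1.75],1],
    [[0,0,0],[1,3,1.75],1],
    [[0,0,0],[1,3,1.75],1],
    [[0,0,0],[1,3,1.75],1],
    [[0,0,0],[1,0,0],1],
    [[0,0,0],[1,0,0],1],
    [[0,0,0],[1,0,0],1],
    [[0,0,0],[0,0,0],1],
    [[0,0,0],[0,0,0],1],
    [[0,0,0],[0,0,0],1]
  ]
}}

```text
clock: 4.92
eef_pos: [493.6, -176.5, 151.3]
orientation: [-0.442, 1.57, -0.657]
ft_force: [-0.1, -0.3, 0.5]
width: 1.001
```

```bash
python3 -c "
from h import *
plan(495,-174,54)
c=bot.camera('wrist'); save(c,'pics/w1.png'); print(proj(c,(495,-174,62)),proj(c,(495,-174,0)),rec(c,'brass_die_center'))
print(ray(c,256,192))"
```

```text
clock 4.92 pos [ 493.63 -176.54  151.25] j [-0.48  0.34 -0.37  0.87 -0.   -0.27] F [-0.11 -0.33  0.47] w 1.001
turn [-0.11  0.02  0.01] shift cm after turn [9.73 0.28 0.08] now [9.72 0.28 0.08]
[264.36 186.79] [263.47 168.97] [(0.95, 236, 94), (0.67, 265, 176), (0.67, 285, 249)]
(array([ 426.15, -162.77,  304.39]), array([ 0.28, -0.07, -0.96]))
```

View pics/w1.png

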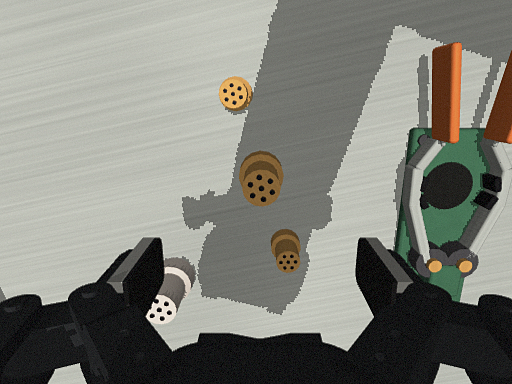

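The wrist picture shows the die's top at (262,188), against a predicted (264,187). That is about 1 mm off, so I'm descending and grasping.

{"api": "step_arm", "payload": {
  "moves": [
    [[0,0,0],[1.2,0.2,0.1],1],
    [[0,0,0],[1.2,0,0],1],
    [[0,0,0],[1.2,0,0],1],
    [[0,0,0],[1.2,0,0],1],
    [[0,0,0],[1.2,0,0],1],
    [[0,0,0],[1.2,0,0],1],
    [[0,0,0],[1.2,0,0],1],
    [[0,0,0],[1.3,0,0],1],
    [[0,0,0],[0,0,0],1],
    [[0,0,0],[0,0,0],1]
  ]
}}

```text
clock: 5.85
eef_pos: [495.0, -173.9, 54.0]
orientation: [2.91, 1.57, 2.696]
ft_force: [0.4, -0.5, 0.5]
width: 1.002
```

{"api": "step_arm", "payload": {
  "moves": [
    [[0,0,0],[0,0,0],0.2],
    [[0,0,0],[0,0,0],0.2],
    [[0,0,0],[0,0,0],0.2],
    [[0,0,0],[0,0,0],0.2],
    [[0,0,0],[0,0,0],0.2],
    [[0,0,0],[0,0,0],0.2],
    [[0,0,0],[0,0,0],0.2],
    [[0,0,0],[0,0,0],0.2],
    [[0,0,0],[0,0,0],0.2],
    [[0,0,0],[0,0,0],0.2]
  ],
  "grip_force": 50
}}

```text
clock: 6.68
eef_pos: [495.4, -173.7, 53.8]
orientation: [3.027, 1.571, 2.814]
ft_force: [-0.7, 0.2, 0.2]
width: 0.195
```

```bash
python3 -c "
from h import *
plan(495,-174,130)
"
```

```text
clock 6.68 pos [ 495.36 -173.7    53.83] j [-0.48  0.46 -0.48  0.64 -0.   -0.27] F [-0.73  0.22  0.18] w 0.195
turn [ 0.   -0.01 -0.  ] shift cm after turn [-7.62 -0.04 -0.03] now [-7.62 -0.04 -0.03]
```

Width 0.195 is less than the 30 mm neck (0.35), so something is off. I'm taking a look.

```bash
python3 -c "
from h import *
c=bot.camera('wrist'); s=bot.camera('side'); 
W=np.zeros((384,800,3),np.uint8); W[:, :400]=c['pixels'][:,56:456,::-1]; b=cv2.resize(np.ascontiguousarray(s['pixels'][130:320,140:340,::-1]),None,fx=2,fy=2); W[:380,400:]=b
cv2.imwrite('pics/g1.png',W)
"
```

```text
(no output)
```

View pics/g1.png

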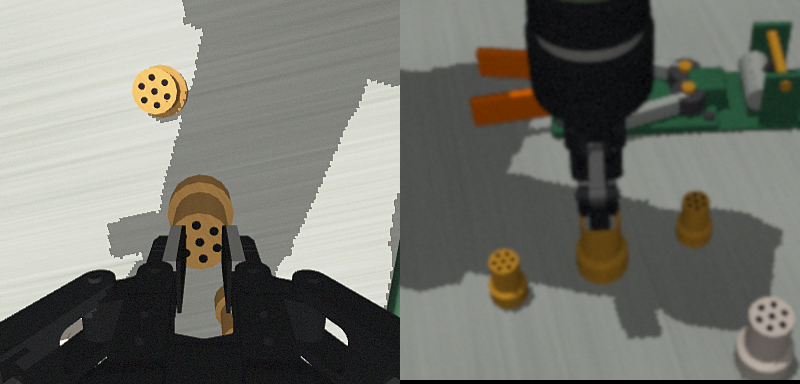

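{"api": "step_arm", "payload": {
  "moves": [
    [[0,0,0],[0,0,0],0],
    [[0,0,0],[0,0,0],0],
    [[0,0,0],[0,0,0],0],
    [[0,0,0],[0,0,0],0],
    [[0,0,0],[0,0,0],0],
    [[0,0,0],[0,0,0],0],
    [[0,0,0],[0,0,0],0],
    [[0,0,0],[0,0,0],0],
    [[0,0,0],[0,0,0],0],
    [[0,0,0],[0,0,0],0]
  ]
}}

```text
clock: 7.62
eef_pos: [495.4, -173.7, 53.9]
orientation: [0.049, 1.571, -0.163]
ft_force: [0.1, -0.1, 0.1]
width: 0.003
```

```bash
python3 -c "
from h import *
plan(495,-174,130)
c=bot.camera('wrist'); s=bot.camera('side'); 
W=np.zeros((384,800,3),np.uint8); W[:, :400]=c['pixels'][:,56:456,::-1]; b=cv2.resize(np.ascontiguousarray(s['pixels'][130:320,140:340,::-1]),None,fx=2,fy=2); W[:380,400:]=b
cv2.imwrite('pics/g2.png',W)
"
```

```text
clock 7.62 pos [ 495.4  -173.72   53.89] j [-0.48  0.46 -0.48  0.64  0.   -0.27] F [ 0.1  -0.06  0.06] w 0.003
turn [ 0.  0. -0.] shift cm after turn [-7.61 -0.04 -0.03] now [-7.61 -0.04 -0.03]
```

View pics/g2.png

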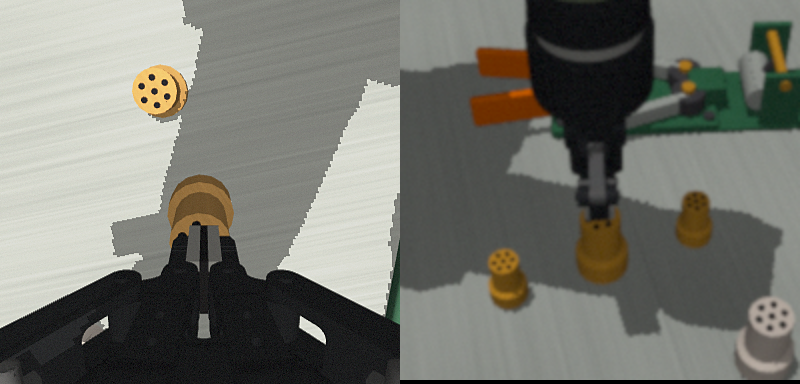

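```bash
python3 -c "
from h import *
c=bot.camera('wrist'); s=bot.camera('side')
for z in (29,48,54,62,70,80): print(z,proj(c,(495.4,-173.7,z)),proj(s,(495.4,-173.7,z)))
print('tip tri',tri([(c,256,226),(s,239,239)]))
print('die top', tri([(s,240.2,238.7),(c,256,241)]), onz(c,256,240,62), ray(c,256,192), bot.observe())
W=cv2.resize(np.ascontiguousarray(np.hstack([c['pixels'][170:370,156:356],s['pixels'][140:340,140:340]])[:,:,::-1]),None,fx=2,fy=2,interpolation=cv2.INTER_CUBIC)
cv2.imwrite('pics/g3.png',W)
"
```

```text
29 [261.21 215.88] [240.55 251.46]
48 [261.37 228.87] [240.14 243.83]
54 [261.44 233.57] [240.01 241.35]
62 [261.52 240.37] [239.82 237.99]
70 [261.62 247.86] [239.64 234.56]
80 [261.76 258.38] [239.4  230.18]
tip tri [ 491.6  -174.36   58.99]
die top [ 495.07 -176.18   63.09] [ 494.64 -176.29   62.  ] (array([ 427.92, -160.13,  207.03]), array([ 0.28, -0.07, -0.96])) {'clock': 7.8167, 'joints': array([-0.48,  0.46, -0.48,  0.64,  0.  , -0.26]), 'joint_vel': array([ 0., -0.,  0.,  0., -0.,  0.]), 'joint_torque': array([ -0.  , -45.09,  20.25,   0.  ,  -0.  ,   0.  ]), 'eef_pos': array([ 495.36, -173.7 ,   53.87]), 'orientation': array([2.56, 1.57, 2.35]), 'ft_force': array([ 0.58, -0.02,  0.13]), 'wrist_torque': array([-0.01, -0.02,  0.  ]), 'width': -0.0008962003540698259}
```

View pics/g3.png

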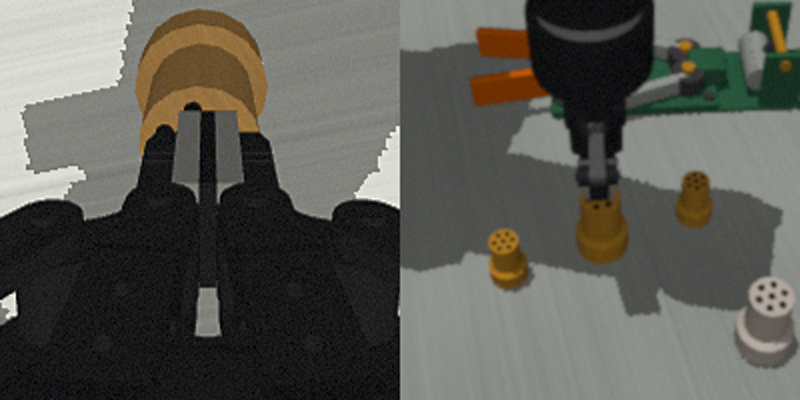

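```bash
python3 -c "
from h import *
print(bot.finger_overhang,[a for a in dir(bot) if a[0]!='_'])
c=bot.camera('wrist'); s=bot.camera('side')
y=want()[1]; x=np.array([y[1],-y[0],0])
for z in (60,65,70,75,80,85):
  print(z,'wrist near tip edge',proj(c,np.array([495.4,-173.7,z])-11*x),'side near back',proj(s,np.array([495.4,-173.7,z])-14*y))
"
```

```text
25.0 ['MotionError', 'camera', 'close_job', 'finger_overhang', 'observe', 'recognise']
60 wrist near tip edge [261.56 217.78] side near back [240.17 246.61]
65 wrist near tip edge [261.62 221.69] side near back [240.06 244.49]
70 wrist near tip edge [261.69 225.86] side near back [239.94 242.36]
75 wrist near tip edge [261.75 230.31] side near back [239.82 240.19]
80 wrist near tip edge [261.83 235.08] side near back [239.7 238. ]
85 wrist near tip edge [261.91 240.18] side near back [239.58 235.78]
```

The shut fingertips show at z ≈ 72–78, not 29, so the real tips stand about 45 mm above where the reported TCP implies. I'll reopen, go lower in steps while watching the force, and then close.

{"api": "step_arm", "payload": {
  "moves": [
    [[0,0,0],[0,0,0],1],
    [[0,0,0],[0,0,0],1],
    [[0,0,0],[0,0,0],1],
    [[0,0,0],[0,0,0],1],
    [[0,0,0],[0,0,0],1],
    [[0,0,0],[0,0,0],1],
    [[0,0,0],[0,0,0],1],
    [[0,0,0],[0,0,0],1],
    [[0,0,0],[0.5,0,0],1],
    [[0,0,0],[0.5,0,0],1]
  ]
}}

```text
clock: 8.75
eef_pos: [495.7, -173.9, 43.7]
orientation: [-0.257, 1.57, -0.47]
ft_force: [-0.1, -0.7, -0.3]
width: 0.995
```

{"api": "step_arm", "payload": {
  "moves": [
    [[0,0,0],[0.3,0,0],1],
    [[0,0,0],[0.3,0,0],1],
    [[0,0,0],[0.3,0,0],1],
    [[0,0,0],[0.3,0,0],1],
    [[0,0,0],[0.3,0,0],1],
    [[0,0,0],[0,0,0],1],
    [[0,0,0],[0,0,0],1],
    [[0,0,0],[0,0,0],1],
    [[0,0,0],[0,0,0],1],
    [[0,0,0],[0,0,0],1]
  ]
}}

```text
clock: 9.58
eef_pos: [495.5, -173.8, 29.1]
orientation: [-0.267, 1.57, -0.479]
ft_force: [0.1, -0.1, 0.5]
width: 1.004
```

```bash
python3 -c "
from h import *
plan(495,-174,130)
c=bot.camera('wrist'); s=bot.camera('side')
W=cv2.resize(np.ascontiguousarray(np.hstack([c['pixels'][184:384,56:456],s['pixels'][140:340,140:340]])[:,:,::-1]),(798,266),interpolation=cv2.INTER_AREA)
W=cv2.resize(np.ascontiguousarray(np.hstack([c['pixels'][184:384,56:456],s['pixels'][140:340,140:340]])[:,:,::-1]),None,fx=1.3,fy=1.3,interpolation=cv2.INTER_CUBIC)
cv2.imwrite('pics/g4.png',W)
"
```

```text
clock 9.58 pos [ 495.54 -173.81   29.09] j [-0.48  0.49 -0.5   0.58 -0.   -0.27] F [ 0.12 -0.09  0.51] w 1.004
turn [-0.    0.02  0.01] shift cm after turn [-10.09  -0.03  -0.05] now [-10.09  -0.03  -0.04]
```

View pics/g4.png

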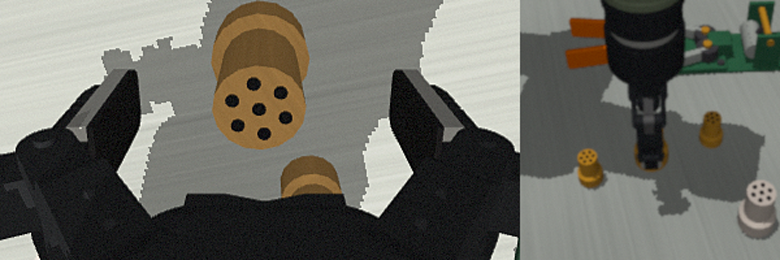

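{"api": "step_arm", "payload": {
  "moves": [
    [[0,0,0],[0.4,0,0],1],
    [[0,0,0],[0.4,0,0],1],
    [[0,0,0],[0.4,0,0],1],
    [[0,0,0],[0,0,0],0],
    [[0,0,0],[0,0,0],0],
    [[0,0,0],[0,0,0],0],
    [[0,0,0],[0,0,0],0],
    [[0,0,0],[0,0,0],0],
    [[0,0,0],[0,0,0],0],
    [[0,0,0],[0,0,0],0]
  ],
  "grip_force": 40
}}

```text
clock: 10.52
eef_pos: [495.5, -174.1, 17.1]
orientation: [-0.953, 1.57, -1.166]
ft_force: [0.0, -1.0, 2.6]
width: 0.343
```

```bash
python3 -c "
from h import *
plan(495,-174,130)
c=bot.camera('wrist'); s=bot.camera('side')
W=cv2.resize(np.ascontiguousarray(np.hstack([c['pixels'][154:354,156:356],s['pixels'][170:320,165:315].repeat(1,0)[:150]] if 0 else [c['pixels'][154:354,156:356],s['pixels'][140:340,140:340]])[:,:,::-1]),None,fx=2,fy=2,interpolation=cv2.INTER_CUBIC)
cv2.imwrite('pics/g5.png',W)
"
```

```text
clock 10.52 pos [ 495.54 -174.06   17.15] j [-0.48  0.51 -0.51  0.55 -0.   -0.27] F [ 0.04 -0.97  2.62] w 0.343
turn [-0.01  0.03  0.04] shift cm after turn [-11.29  -0.01  -0.05] now [-11.29  -0.01  -0.05]
```

Width 0.343 ≈ 29 mm matches the neck, so the die is gripped. Lifting and checking next.

{"api": "step_arm", "payload": {
  "moves": [
    [[0,0,0],[-0.5,0,0],0],
    [[0,0,0],[-1,0,0],0],
    [[0,0,0],[-1,0,0],0],
    [[0,0,0],[-1,0,0],0],
    [[0,0,0],[-1,0,0],0],
    [[0,0,0],[-1,0,0],0],
    [[0,0,0],[-1,0,0],0],
    [[0,0,0],[-1,0,0],0],
    [[0,0,0],[0,0,0],0],
    [[0,0,0],[0,0,0],0]
  ]
}}

```text
clock: 11.45
eef_pos: [496.0, -174.0, 92.7]
orientation: [-0.261, 1.569, -0.474]
ft_force: [-0.0, -0.5, -3.5]
width: 0.341
```

```bash
python3 -c "
from h import *
plan(544.9,-7.1,92)
"
```

```text
clock 11.45 pos [ 495.97 -174.03   92.7 ] j [-0.48  0.4  -0.44  0.73  0.   -0.27] F [-0.03 -0.5  -3.48] w 0.341
turn [-0.    0.1   0.03] shift cm after turn [ 0.07 17.35  1.25] now [ 0.06 17.35  1.25]
```

{"api": "step_arm", "payload": {
  "moves": [
    [[0,0,0],[0,1,0.1],0],
    [[0,0,0],[0,2,0.15],0],
    [[0,0,0],[0,2.5,0.2],0],
    [[0,0,0],[0,2.5,0.2],0],
    [[0,0,0],[0,2.5,0.2],0],
    [[0,0,0],[0,2.5,0.2],0],
    [[0,0,0],[0,2,0.1],0],
    [[0,0,0],[0,1.5,0.05],0],
    [[0,0,0],[0,0.85,0.05],0],
    [[0,0,0],[0,0,0],0]
  ]
}}

```text
clock: 12.28
eef_pos: [544.0, -4.6, 91.2]
orientation: [2.729, 1.569, 2.519]
ft_force: [-0.8, -0.1, -4.3]
width: 0.34
```

{"api": "step_arm", "payload": {
  "moves": [
    [[0,0,0],[0,0,0],0],
    [[0,0,0],[0.4,0,0],0],
    [[0,0,0],[0.4,0,0],0],
    [[0,0,0],[0.4,0,0],0],
    [[0,0,0],[0.4,0,0],0],
    [[0,0,0],[0.4,0,0],0],
    [[0,0,0],[0.4,0,0],0],
    [[0,0,0],[0,0,0],0],
    [[0,0,0],[0,0,0],0],
    [[0,0,0],[0,0,0],0]
  ]
}}

```text
clock: 13.12
eef_pos: [544.3, -6.8, 67.9]
orientation: [0.618, 1.571, 0.405]
ft_force: [0.2, 0.3, -3.8]
width: 0.337
```

```bash
python3 -c "
from h import *
plan(544.9,-7.1,30)
c=bot.camera('wrist'); s=bot.camera('side')
a=cv2.resize(np.ascontiguousarray(c['pixels'][:,96:416,::-1]),(400,480)); b=cv2.resize(np.ascontiguousarray(s['pixels'][80:240,150:283,::-1]),(400,480),interpolation=cv2.INTER_CUBIC)
cv2.imwrite('pics/p1.png',np.hstack([a,b]))
print('side proj seat',proj(s,(544.2,-7.2,12)),'wrist',proj(c,(544.2,-7.2,12)))
"
```

```text
clock 13.12 pos [544.33  -6.81  67.91] j [-0.15  0.47 -0.41  0.69  0.    0.06] F [ 0.23  0.32 -3.8 ] w 0.337
turn [-0.  0. -0.] shift cm after turn [ 3.79 -0.02  0.06] now [ 3.79 -0.02  0.06]
side proj seat [244.66 179.37] wrist [260.34 199.14]
```

View pics/p1.png

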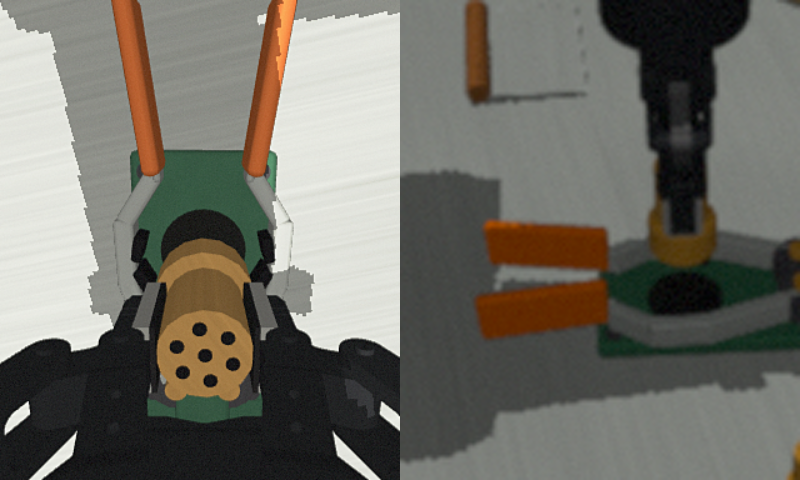

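Die hangs upright over the seat (wrist top centre (205,355), seat (203,245); side foot at column 683 above seat at 684). Lowering it.

{"api": "step_arm", "payload": {
  "moves": [
    [[0,0,0],[0.6,0,0.06],0],
    [[0,0,0],[0.6,0,0],0],
    [[0,0,0],[0.6,0,0],0],
    [[0,0,0],[0.6,0,0],0],
    [[0,0,0],[0.6,0,0],0],
    [[0,0,0],[0.4,0,0],0],
    [[0,0,0],[0.2,0,0],0],
    [[0,0,0],[0.15,0,0],0],
    [[0,0,0],[0.1,0,0],0],
    [[0,0,0],[0,0,0],0]
  ]
}}

```text
clock: 14.05
eef_pos: [545.0, -6.9, 29.4]
orientation: [0.063, 1.571, -0.15]
ft_force: [-0.6, 0.4, -3.0]
width: 0.337
```

{"api": "step_arm", "payload": {
  "moves": [
    [[0,0,0],[0.05,0,0],0],
    [[0,0,0],[0.05,0,0],0],
    [[0,0,0],[0,0,0],0],
    [[0,0,0],[0,0,0],0],
    [[0,0,0],[0,0,0],0],
    [[0,0,0],[0,0,0],0],
    [[0,0,0],[0,0,0],0],
    [[0,0,0],[0,0,0],0],
    [[0,0,0],[0,0,0],0],
    [[0,0,0],[0,0,0],0]
  ]
}}

```text
clock: 14.88
eef_pos: [545.2, -7.0, 29.1]
orientation: [0.022, 1.57, -0.191]
ft_force: [-1.7, -1.3, 5.7]
width: 0.341
```

{"api": "step_arm", "payload": {
  "moves": [
    [[0,0,0],[0,0,0],0.45],
    [[0,0,0],[0,0,0],0.55],
    [[0,0,0],[0,0,0],0.7],
    [[0,0,0],[0,0,0],0.8],
    [[0,0,0],[0,0,0],0.8],
    [[0,0,0],[-0.5,0,0],0.8],
    [[0,0,0],[-1,0,0],0.8],
    [[0,0,0],[-1.5,0,0],1],
    [[0,0,0],[-2,0,0],1],
    [[0,0,0],[-2,0,0],1]
  ]
}}

```text
clock: 15.72
eef_pos: [544.6, -6.9, 99.7]
orientation: [-3.111, 1.57, 2.959]
ft_force: [0.3, -0.9, 0.4]
width: 0.996
```

```bash
python3 -c "
from h import *
x=np.array([np.cos(YAW),np.sin(YAW)]); t=SEAT-85*x
plan(t[0],t[1],110)
c=bot.camera('wrist'); s=bot.camera('top')
a=cv2.resize(np.ascontiguousarray(c['pixels'][:,96:416,::-1]),(400,480)); b=cv2.resize(np.ascontiguousarray(s['pixels'][95:255,165:298,::-1]),(400,480),interpolation=cv2.INTER_CUBIC)
cv2.imwrite('pics/p2.png',np.hstack([a,b])); print(t)
print('expect die top wrist',proj(c,(544.2,-7.2,74)),'handle mid',proj(c,(t[0],t[1],50)), 'lateral px/mm', proj(c,(t[0],t[1]+1,50)))
"
```

```text
clock 15.72 pos [544.65  -6.9   99.73] j [-0.15  0.43 -0.38  0.77  0.    0.06] F [ 0.28 -0.87  0.35] w 0.996
turn [ 0.   -0.02  0.  ] shift cm after turn [-1.03 -0.04 -8.54] now [-1.02 -0.04 -8.54]
[461.12  10.76]
expect die top wrist [260.46 214.79] handle mid [260.61  64.54] lateral px/mm [262.27  64.16]
```

View pics/p2.png

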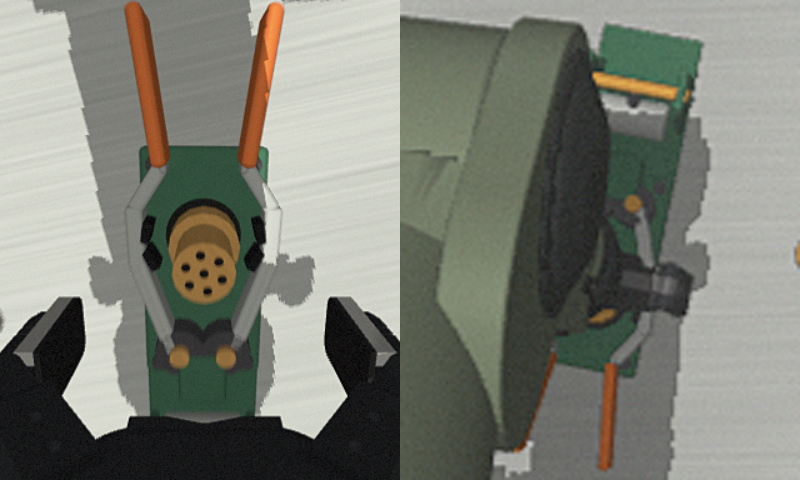

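The die stands upright and centred on the seat, with its top at (204,273) between the jaws. The handles are symmetric about column 205. Next I move over the handles.

{"api": "step_arm", "payload": {
  "moves": [
    [[0,0,0],[0,0,-1],1],
    [[0,0,0],[0,0,-1.5],1],
    [[0,0,0],[0,0,-2],1],
    [[0,0,0],[0,0,-2],1],
    [[0,0,0],[0,0,-1.5],1],
    [[0,0,0],[0,0,-0.5],1],
    [[0,0,0],[1,0,0],1],
    [[0,0,0],[1.5,0,0],1],
    [[0,0,0],[1.5,0,0],1],
    [[0,0,0],[0,0,0],1]
  ]
}}

```text
clock: 16.65
eef_pos: [460.6, 11.1, 56.5]
orientation: [-3.052, 1.568, 3.018]
ft_force: [-0.7, 1.1, -0.7]
width: 1.001
```

```bash
python3 -c "
from h import *
plan(461.1,10.8,0)
c=bot.camera('wrist'); save(c,'pics/h1.png'); h=cv2.cvtColor(c['pixels'],cv2.COLOR_RGB2HSV)
m=((h[...,0]<14)&(h[...,1]>170)&(h[...,2]>60))
for r in range(60,330,20):
  i=np.where(m[r])[0]
  if len(i): print(r,i.min(),i.max(),(i.min()+i.max())/2)
for z in(30,50):print(proj(c,(461.1,10.8,z)))
"
```

```text
clock 16.65 pos [460.64  11.12  56.51] j [-0.14  0.36 -0.63  0.58 -0.    0.08] F [-0.71  1.1  -0.7 ] w 1.001
turn [-0.01 -0.17  0.01] shift cm after turn [ 5.65 -0.02  0.05] now [ 5.65 -0.02  0.07]
160 199 319 259.0
180 191 327 259.0
200 195 323 259.0
220 199 319 259.0
240 203 315 259.0
260 207 310 258.5
280 211 306 258.5
[260.8  215.77]
[260.92 229.28]
```

{"api": "step_arm", "payload": {
  "moves": [
    [[0,0,0],[0.7,-0.05,0],1],
    [[0,0,0],[0.7,0,0],1],
    [[0,0,0],[0.7,0,0],1],
    [[0,0,0],[0.7,0,0],1],
    [[0,0,0],[0.7,0,0],1],
    [[0,0,0],[0.7,0,0],1],
    [[0,0,0],[0.7,0,0],1],
    [[0,0,0],[0.6,0,0],1],
    [[0,0,0],[0,0,0],1],
    [[0,0,0],[0,0,0],1]
  ]
}}

```text
clock: 17.53
eef_pos: [461.2, 10.6, 2.9]
orientation: [-3.06, 1.57, 3.01]
ft_force: [-0.7, 0.2, 0.8]
width: 0.997
```

```bash
python3 -c "
from h import *
plan(461.1,10.8,0)
c=bot.camera('wrist'); s=bot.camera('side')
a=cv2.resize(np.ascontiguousarray(c['pixels'][:,96:416,::-1]),(400,480)); b=cv2.resize(np.ascontiguousarray(s['pixels'][80:240,150:283,::-1]),(400,480),interpolation=cv2.INTER_CUBIC)
cv2.imwrite('pics/p3.png',np.hstack([a,b]))
"
```

```text
clock 17.53 pos [461.22  10.62   2.93] j [-0.14  0.45 -0.68  0.44 -0.    0.08] F [-0.68  0.21  0.78] w 0.997
turn [-0.   -0.06  0.01] shift cm after turn [ 0.29  0.01 -0.02] now [ 0.29  0.01 -0.01]
```

View pics/p3.png

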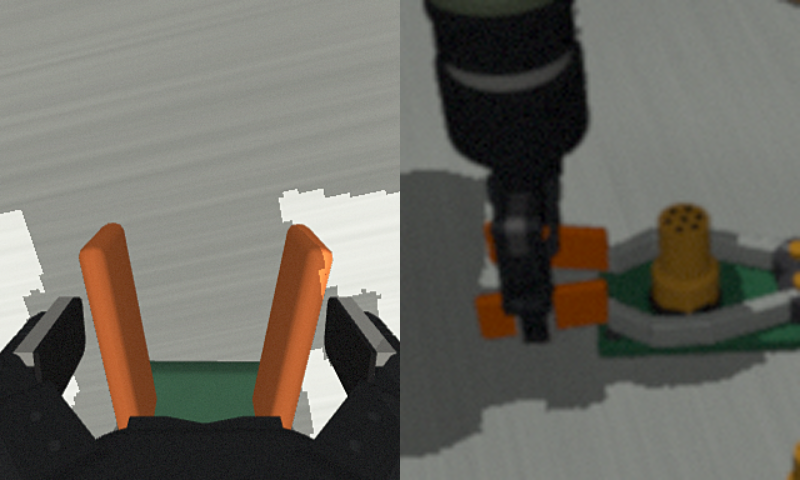

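{"api": "step_arm", "payload": {
  "moves": [
    [[0,0,0],[0.2,0,0],0.8],
    [[0,0,0],[0,0,0],0.7],
    [[0,0,0],[0,0,0],0.65],
    [[0,0,0],[0,0,0],0.6],
    [[0,0,0],[0,0,0],0.55],
    [[0,0,0],[0,0,0],0.5],
    [[0,0,0],[0,0,0],0.45],
    [[0,0,0],[0,0,0],0.4],
    [[0,0,0],[0,0,0],0.35],
    [[0,0,0],[0,0,0],0.3]
  ],
  "grip_force": 35
}}

```text
clock: 18.47
eef_pos: [461.5, 10.5, 1.2]
orientation: [-2.614, 1.57, -2.827]
ft_force: [-0.0, -0.0, 0.1]
width: 0.301
```

{"api": "step_arm", "payload": {
  "moves": [
    [[0,0,0],[0,0,0],0.27],
    [[0,0,0],[0,0,0],0.25],
    [[0,0,0],[0,0,0],0.22],
    [[0,0,0],[0,0,0],0.2],
    [[0,0,0],[0,0,0],0.2],
    [[0,0,0],[0,0,0],0.2],
    [[0,0,0],[0,0,0],0.2],
    [[0,0,0],[0,0,0],0.2],
    [[0,0,0],[0,0,0],0.2],
    [[0,0,0],[0,0,0],0.2]
  ]
}}

```text
clock: 19.3
eef_pos: [461.6, 10.6, 1.4]
orientation: [2.934, 1.571, 2.721]
ft_force: [0.3, 1.2, -0.4]
width: 0.207
```

{"api": "step_arm", "payload": {
  "moves": [
    [[0,0,0],[0,0,0],0.4],
    [[0,0,0],[0,0,0],0.6],
    [[0,0,0],[0,0,0],0.8],
    [[0,0,0],[0,0,0],1],
    [[0,0,0],[0,0,0],1],
    [[0,0,0],[0,0,0],1],
    [[0,0,0],[-1,0,0],1],
    [[0,0,0],[-2,0,0],1],
    [[0,0,0],[-2,0,0],1],
    [[0,0,0],[-2,0,0],1]
  ]
}}

```text
clock: 20.13
eef_pos: [461.2, 10.6, 72.0]
orientation: [-3.045, 1.57, 3.025]
ft_force: [-0.1, 0.3, -0.0]
width: 1.002
```

{"api": "step_arm", "payload": {
  "moves": [
    [[0,0,0],[-2,0,0],1],
    [[0,0,0],[-2,0,0],1],
    [[0,0,0],[-2,0,0],1],
    [[0,0,0],[-2,0,0],1],
    [[0,0,0],[0,0,-2],1],
    [[0,0,0],[0,0,-2],1],
    [[0,0,0],[0,0,-2],1],
    [[0,0,0],[0,0,0],1],
    [[0,0,0],[0,0,0],1],
    [[0,0,0],[0,0,0],1]
  ]
}}

```text
clock: 20.97
eef_pos: [403.9, 23.1, 151.7]
orientation: [0.071, 1.569, -0.142]
ft_force: [0.1, -0.1, 0.4]
width: 1.001
```

```bash
python3 -c "
from h import *
plan(461.1,10.8,0)
c=bot.camera('wrist'); s=bot.camera('side')
a=cv2.resize(np.ascontiguousarray(c['pixels'][::,:,::-1]),(400,300)); b=cv2.resize(np.ascontiguousarray(s['pixels'][120:345,160:360,::-1]),(400,450),interpolation=cv2.INTER_CUBIC)
a=np.vstack([a,np.zeros((150,400,3),np.uint8)])
cv2.imwrite('pics/p4.png',np.hstack([a,b])); print(rec(s,'white_die_center'))
"
```

```text
clock 20.97 pos [403.91  23.11 151.7 ] j [-0.13  0.13 -0.65  0.79 -0.    0.09] F [ 0.12 -0.11  0.42] w 1.001
turn [-0.    0.09 -0.01] shift cm after turn [15.17  0.01  5.85] now [15.18  0.    5.83]
[(0.95, 321, 303)]
```

View pics/p4.png

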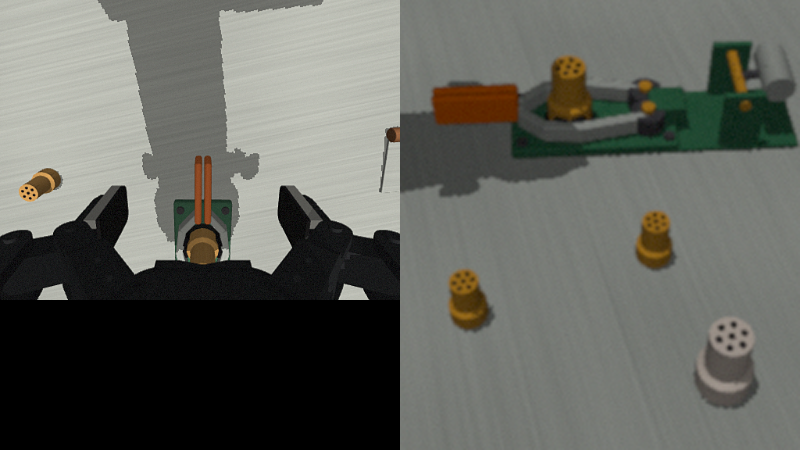

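The handles are together at wrist (203,185) and the tumbler has flipped over at side (775,70). The die stands upright in the jaws at side (570,90), and the white die is undisturbed. Handing in.

```bash
python3 -c "
from h import *
print(bot.close_job())"
```

```text
the job is handed in; nothing more can be done
None
```

The largest brass die stands upright on the rubber seat with the clamp snapped shut on it. I let go of the die before squeezing the handles, and handed in at about 21 s.

**Last checks:**
- The final side and wrist pictures show both handles together, the tumbler flipped over, and the die upright between the jaws.
- With the gripper open and about 150 mm above the bench, the clamp stayed shut.
- The white die and the two small brass dies look undisturbed.

**What disagreed:**
- **Missed first grasp:** the fingers shut just above the die without touching it. The real fingertips sit roughly 45 mm higher than the reported TCP and finger overhang imply. I corrected the heights from the pictures. The second grasp read 29 mm on the 30 mm neck, and the wrist force after lifting (3.5 N) matched the die's weight.
- **Handle gap:** at the end of the squeeze the gripper read about 17.6 mm over the handles, against the 20 mm stated for shut. I put this down to the pads resting on the outer ends of the handles. I judged the clamp shut from the pictures and did not measure the arm angle.

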